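Put the check balls in their rest

TASK

Two check balls are lying loose on the bench and could roll away. Set the big steel ball in the wide dimple and the small brass ball in the narrow dimple of the light wooden ball rest on the surface plate, so that both sit seated in their dimples and stay still.

Things in the scene. Friction and masses are not known exactly. Their poses are not given: they have to be found in the camera images.
- ball_steel: the big ball: a plain pale steel-grey ball, diameter 46 mm, about 0.36 kg, lying on the bench (top z = 0) left of the surface plate. Its origin is the ball's centre; its axes mean nothing. It rolls if pushed.
- ball_brass: the small ball: a plain yellow brass ball, diameter 34 mm, about 0.17 kg, lying on the bench (top z = 0) left of the surface plate. Its origin is the ball's centre; its axes mean nothing. It rolls if pushed. (The bronze and grey flanged bushes nearby are not balls and play no part.)
- wide_dimple (a point): centre of the wide dimple, level with the block's top face (about 80 mm above the bench; the surface plate's top is at about 54 mm). A round recess 32 mm across, 14 mm deep, in the top of the ball rest: a light wooden block with brass end plates, 75 x 170 x 26 mm, fixed. z up, y along the block. The steel ball rests on the rim, its centre about 16 mm above this point.
- narrow_dimple (a point): centre of the narrow dimple in the same block, level with its top face: 24 mm across, 14 mm deep, same axes. The dimples lie 95 mm apart on the block's long centre line, 37.5 mm from its long edges. The brass ball rests on the rim, its centre about 12 mm above this point.
Things that resemble listed ones, but are neither listed nor needed, are in the scene too. Leave any blue look-alike of the ball_steel alone.

How it is judged:
By the outcome, as a careful person would: the job done as asked, in the order asked, and still so for the second after the job is handed in, with the robot touching nothing.
It also fails if it takes over 61 s, if anything falls off the work surface, if the arm or the gripper's body presses on something with over 40 N, if the wrist force passes 120 N, or if a joint passes its speed limit or range.

ROBOT

A 6-joint arm with a two-finger parallel gripper is mounted at the origin on a cart in front of the work surface, level with it; the furniture and walls round the work are solid. World frame = base frame: x ahead of the robot, y to its left, z up, the work surface at z = 0. Lengths are in m, angles in degrees, forces in N, time in s.
With the tool pointing down it reaches from about 0.325 to 0.775 m from the base axis. Payload 5.5 kg.
Tool frame: the origin (TCP) lies at the very end of the fingers, on their centre line; the grasp point (between the pads) lies 19 mm behind it; z points along the fingers, y is the direction in which the jaws open and shut (so a half turn about z gives the same grasp; the last joint's range is limited). The gripper opens to 88 mm and grips with 3 to 60 N. Pads are 20 mm wide; open, the fingers measure 115 mm over their backs; the gripper's body (75 mm by 178 mm) begins 61 mm behind the grasp point.
Start: joints at [60.751, 5.22, 70.514, -0, 104.267, -3.249], TCP at [0.263, 0.539, 0.223] pointing down, gripper open.
Joint ranges: [-164.24, 164.24], [-49.07, 125.15], [9.68, 141.18], [-86.29, 266.29], [3.28, 154.24], [-151.56, 151.56]. Speed limits (degrees/s): [147.25, 147.25, 172.46, 180, 180, 180].

INTERFACE

Orientations are given as [roll, pitch, yaw] about the fixed x, y, z axes, in that order (R = Rz(yaw) Ry(pitch) Rx(roll)).
In Python, from cell import arm gives the robot as it stands. The module is installed in compiled form; this text tells all that it offers.
- The arm moves only by the shell command python3 -m crank 'ROWS' [FORCE]. ROWS is text: rows parted by semicolons, each of 7 numbers parted by spaces: the finger opening in mm, from 0 to 87.8, then the shift along the tool's x, y, z in mm, then the turn, a rotation vector about the tool's x, y, z in degrees. In form: claw x y z rx ry rz; .... A call has exactly 5 rows; each row shifts and turns the commanded pose from where the row before left it, along the tool's axes as they then stand; what a row does not reach is not made up. A row lasts 1/10 s, in which the tool goes at most 50 mm and 8.59 degrees, less where a joint would pass 70% of its speed; a pose out of reach is approached as far as the arm can. A call with a gripper value outside its range is refused whole. The fingers move at their own pace and stop on an object; FORCE is the grip in N (left out, the last holds). Time passes only in rows, so rows that do not move let the fingers close, or fill a call up. It gives the time, the measured TCP pose, the force and the opening at its end, in the units of the state.
- arm.observe(): the state, without advancing time (a new reading comes with each control period).
- arm.grab_frame(name): name is "scene" or "top" or "wrist"; returns (picture, depth): 384x512x3 uint8, red, green, blue; 384x512 float32, m along the optical axis (not along the pixel's ray), 0 where there is no reading.
- arm.calibration(name): a dict with "fx", "fy", "cx", "cy" (pixels), "eye" and "attitude" of the camera in the world. Camera axes: x right, y up, looking along -z (the intrinsics and any distortion apply to the point x, -y, -z); pixel columns grow to the right and rows downward; lengths in m; the calibration is good to about 2 mm. A picture is of the moment at which its call begins: read the wrist's pose just before it. calibration takes no time and is no camera call; for the wrist camera it gives the pose at the moment of the call.
- arm.finish_job(): hands the job in, once; it reports no verdict.
The state is a dict: "t": time; "q": joint angles; "joint_velocities": joint speeds; "joint_efforts": joint torques, N m; "ee_pos": TCP position; "tool_rot": TCP orientation; "force": force on the tool from outside, world axes, zero at the start; "moment": the same for the moment, N m; "opening": opening from 0.0 (shut) to 1.0 (fully open).
Only numpy, scipy, OpenCV 4.12 (cv2) and the standard library are available. Lean on these libraries where they do the work, as an engineer would, in place of code of your own. Each camera call takes 0.05 s, during which the arm holds its last target.

## Working session

There is one attempt and no reset: what is moved stays moved. The work goes in short steps, Python scripts to look and compute and a shell command to move; the robot and the scene stay as the last step left them, time stands still between calls to the robot, and variables do not carry over. Pictures are saved under pics/ and viewed, and the job is handed in when it is done.

```bash
mkdir -p pics; cat > h.py <<'E'
import numpy as np, cv2
from cell import arm
from scipy.spatial.transform import Rotation as R
def cam(n):
    c=arm.calibration(n); return c
E
python3 - <<'E'
from h import *
s=arm.observe(); print(s)
for n in ["scene","top"]:
    c=arm.calibration(n); print(n,c)
    p,d=arm.grab_frame(n); cv2.imwrite(f"pics/{n}0.png",p[:,:,::-1]); np.save(f"pics/{n}0.npy",d)
E
```

```text
{'t': 0.0, 'q': array([ 6.07515329e+01,  5.26239533e+00,  7.05808721e+01, -8.17745345e-04,
        1.04266421e+02, -3.24862697e+00]), 'joint_velocities': array([-0.03821773,  0.08601779,  0.09914665, -0.15252677,  0.04411028,
       -0.06992503]), 'joint_efforts': array([-2.18827099e-04, -4.46458662e+01, -4.06442070e+01,  6.97555882e-02,
        2.93065142e-02, -1.41573250e-04]), 'ee_pos': array([0.26288341, 0.53901854, 0.22152426]), 'tool_rot': array([-1.79890443e+02, -5.42426734e-03,  1.53999954e+02]), 'force': array([-0.23559364,  0.86240788, -0.13770953]), 'moment': array([0.0197751 , 0.02938795, 0.01167043]), 'opening': 0.9972805328292347}
scene {'fx': 371.097184577743, 'fy': 371.097184577743, 'cx': 260.632864011214, 'cy': 186.2897533243815, 'eye': array([0.04306486, 0.84906672, 0.52969932]), 'attitude': array([  62.10078327,   -0.2352403 , -149.10298222])}
top {'fx': 443.12485557255684, 'fy': 443.12485557255684, 'cx': 252.65081497555371, 'cy': 197.0217376279721, 'eye': array([0.29869712, 0.17530944, 1.03929306]), 'attitude': array([  9.83968375,  -1.57508798, -89.58990786])}
```

View pics/scene0.png

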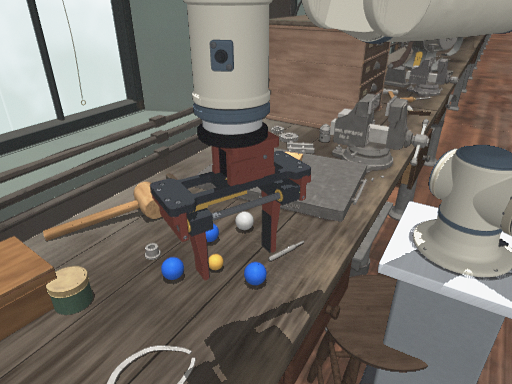

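View pics/top0.png

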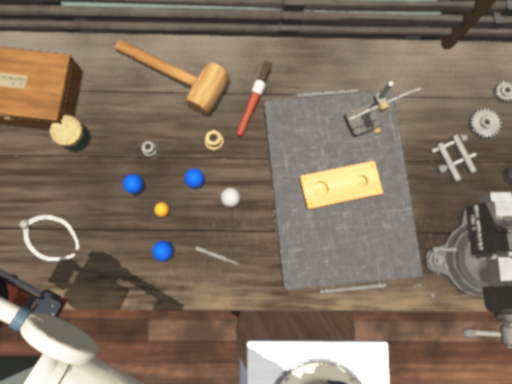

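The top view shows the steel ball at (230,197) and the brass ball at (162,209). Blue look-alikes are at (134,184), (195,178) and (163,250). Flanged bushes are at (149,148) and (214,140). The ball rest is at (342,185). Next I'll take crops and measure.

```bash
cat >> h.py <<'E'
def ray(c,u,v):
    Rm=R.from_euler('xyz',c['attitude'],degrees=True).as_matrix()
    d=np.array([(u-c['cx'])/c['fx'],-(v-c['cy'])/c['fy'],-1.0])
    return np.array(c['eye']),Rm@d
def onplane(c,u,v,z):
    e,d=ray(c,u,v); return e+d*(z-e[2])/d[2]
def dpt(c,u,v,dep):
    e,d=ray(c,u,v); return e+d*dep
E
python3 - <<'E'
from h import *
p=cv2.imread("pics/top0.png"); d=np.load("pics/top0.npy")
a=cv2.resize(p[150:230,130:250],None,fx=6,fy=6,interpolation=cv2.INTER_CUBIC)[:, :]
b=cv2.resize(p[150:220,290:395],None,fx=7,fy=7,interpolation=cv2.INTER_CUBIC)
cv2.imwrite("pics/ca.png",a); cv2.imwrite("pics/cb.png",b)
c=arm.calibration("top"); print({k:c[k] for k in c if k not in('fx','fy')}.keys())
for n,u,v,z in [("steel",230,197,.023),("brass",162,209,.017),("rest",342,185,.08)]:
    print(n,onplane(c,u,v,z),dpt(c,u,v,d[v,u]))
for n,z,lo,hi in [("steel",.023,(150,150,150),(255,255,255)),("brass",.017,(0,110,150),(120,255,255))]:
    m=cv2.inRange(p,lo,hi); 
    nn,l,st,ce=cv2.connectedComponentsWithStats(m)
    for i in range(1,nn):
        if st[i,4]>60: print(n,st[i],ce[i].round(1),onplane(c,*ce[i],z).round(4))
E
```

```text
dict_keys(['cx', 'cy', 'eye', 'attitude'])
steel [0.47465151 0.20131374 0.023     ] [0.4710877  0.20078704 0.04358422]
brass [0.44558154 0.35848422 0.017     ] [0.44299122 0.35525391 0.03502825]
rest [ 0.49479221 -0.04818467  0.08      ] [ 0.49482491 -0.04822194  0.07984001]
steel [65  3 59  3 86] [93.6  4.2] [0.9582 0.5486 0.023 ]
steel [ 0 74 12 11 75] [ 4.8 80.7] [0.7515 0.7458 0.023 ]
steel [252  80  13  14 135] [258.1  86.3] [0.749  0.1373 0.023 ]
steel [497  81  15  18 159] [504.7  90.2] [ 0.7504 -0.4724  0.023 ]
steel [387  88  33  15  81] [402.2  95. ] [ 0.7333 -0.216   0.023 ]
steel [349 106  29  14  86] [361.9 112.8] [ 0.6858 -0.1149  0.023 ]
steel [472 109  28  28 486] [485.9 122.3] [ 0.6667 -0.4183  0.023 ]
steel [ 53 119  26  23 430] [ 66.1 131. ] [0.6282 0.5904 0.023 ]
steel [454 135  22  37 204] [464.9 153. ] [ 0.5886 -0.3606  0.023 ]
steel [433 141  31  39 273] [449.  158.3] [ 0.575  -0.3211  0.023 ]
steel [ 303  163   76   42 1942] [340.5 183.4] [ 0.5101 -0.058   0.023 ]
steel [221 188  18  18 257] [229.6 196.5] [0.4758 0.2023 0.023 ]
steel [490 192  22  26 454] [502
[... 689 characters left out ...]
 0.8065 -0.2871  0.017 ]
brass [489  45  23  16 180] [503.1  52.6] [ 0.8539 -0.4815  0.017 ]
brass [405  47  31   9 139] [420.   52.1] [ 0.8507 -0.2692  0.017 ]
brass [498  63  14   6  63] [505.5  65.6] [ 0.8188 -0.4844  0.017 ]
brass [239  92  21  41 126] [248.  110.6] [0.6886 0.1613 0.017 ]
brass [299 176  83  34 181] [331.7 198.2] [ 0.4757 -0.0375  0.017 ]
brass [154 202  15  15 173] [160.8 208.8] [0.4459 0.3614 0.017 ]
brass [ 315  291  115   19 1153] [380.2 301.3] [ 0.2396 -0.1427  0.017 ]
brass [195 294  41  15 493] [214.4 301.7] [0.2368 0.2328 0.017 ]
brass [454 301  31  10 177] [473.  304.6] [ 0.2335 -0.3555  0.017 ]
brass [441 372  57  12 359] [471.  376.5] [ 0.0782 -0.3388  0.017 ]
```

View pics/ca.png

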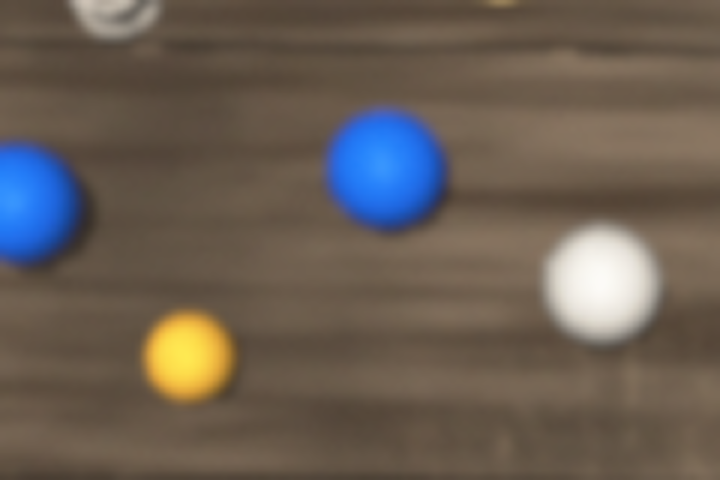

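View pics/cb.png

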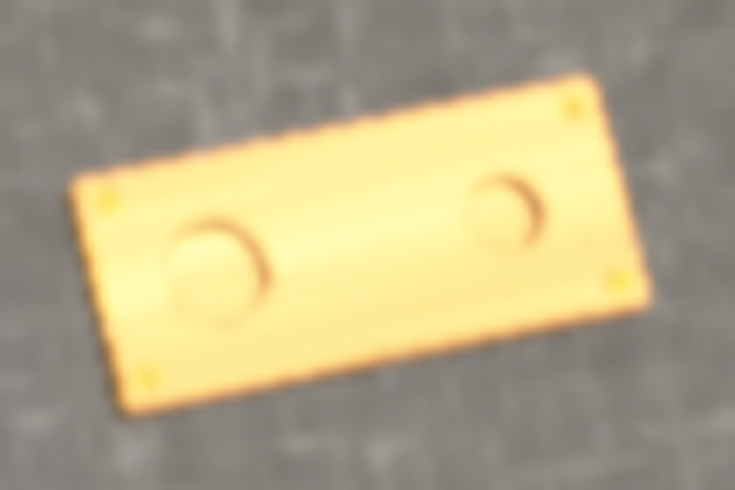

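The crops show the plain white-grey steel ball, the plain yellow brass ball with no flange, and blue look-alikes that I'll leave alone. The wide dimple is the left one on the rest and the narrow one is the right. Now for refined measurements.

```bash
cat >> h.py <<'E'
def totool(s,target):
    Rm=R.from_euler('xyz',s['tool_rot'],degrees=True).as_matrix()
    return (Rm.T@(np.array(target)-s['ee_pos'])*1000).round(1)
E
python3 - <<'E'
from h import *
p=cv2.imread("pics/top0.png"); c=arm.calibration("top")
w=lambda x,y,z=.08:onplane(c,290+(x+.5)/7-.5,150+(y+.5)/7-.5,z)[:2]
C=[w(72,180),w(595,75),w(652,302),w(126,415)]
print(np.round(C,4)); cen=np.mean(C,0)
ax=(C[1]+C[2]-C[0]-C[3]); ax/=np.linalg.norm(ax)
print("centre",cen,"axis",ax,np.degrees(np.arctan2(ax[1],ax[0])),"len",np.linalg.norm(C[1]-C[0]),np.linalg.norm(C[3]-C[0]))
for n,q in (("wide",(218,272)),("narrow",(507,214))):
    d=w(*q); print(n,d,"along",(d-cen)@ax,"across",(d-cen)@[-ax[1],ax[0]])
# scene cross-check
p=cv2.imread("pics/scene0.png"); c=arm.calibration("scene")
for n,z,roi,lo,hi in [("steel",.023,(230,205,260,235),(150,150,150),(255,255,255)),("brass",.017,(205,250,228,275),(0,110,150),(120,255,255))]:
    m=np.zeros(p.shape[:2],np.uint8); x0,y0,x1,y1=roi; m[y0:y1,x0:x1]=cv2.inRange(p[y0:y1,x0:x1],lo,hi)
    nn,l,st,ce=cv2.connectedComponentsWithStats(m)
    for i in range(1,nn):
        if st[i,4]>40: print(n,st[i],ce[i],onplane(c,*ce[i],z).round(4))
s=arm.observe(); print(totool(s,(.475,.202,.2)))
E
```

```text
[[ 0.5156  0.0455]
 [ 0.5524 -0.1234]
 [ 0.4785 -0.1386]
 [ 0.4404  0.0293]]
centre [ 0.49672389 -0.04680433] axis [ 0.21692053 -0.97618927] -77.47177525590644 len 0.17282087504370153 0.07695005893905232
wide [ 0.4864429  -0.00054234] along -0.04739061961811936 across -1.010716945009275e-06
narrow [ 0.50640145 -0.09331665] along 0.04750408227441762 across -0.0006423472195268979
steel [236 212  17  14 189] [243.91534392 218.44973545] [0.48   0.1964 0.023 ]
brass [209 254  14  15 170] [215.07647059 260.9       ] [0.4466 0.3603 0.017 ]
[-338.4 -209.9   21.9]
```

```bash
python3 -m crank '87.8 -40 -25 0 0 0 0;87.8 -40 -25 0 0 0 0;87.8 -40 -25 0 0 0 0;87.8 -40 -25 0 0 0 0;87.8 -40 -25 0 0 0 0' 10 && python3 -m crank '87.8 -40 -25 0 0 0 0;87.8 -40 -25 0 0 0 0;87.8 -40 -25 0 0 0 0;87.8 0 0 0 0 0 8.5;87.8 0 0 0 0 0 8.5' && python3 -m crank '87.8 0 0 0 0 0 8.5;87.8 0 0 0 0 0 8.5;87.8 0 0 0 0 0 8.5;87.8 0 0 0 0 0 8.5;87.8 0 0 0 0 0 0'
python3 - <<'E'
from h import *
s=arm.observe(); c=arm.calibration("wrist"); print(s['t'],s['ee_pos'],s['tool_rot'],s['force'],c)
p,d=arm.grab_frame("wrist"); cv2.imwrite("pics/w1.png",p[:,:,::-1]); np.save("pics/w1.npy",d)
E
```

```text
t: 0.6
ee_pos: [0.3885, 0.3375, 0.2221]
tool_rot: [-180.0, -0.0, 154.0]
force: [0.5, 0.6, -0.2]
opening: 0.998
t: 1.1
ee_pos: [0.4636, 0.2175, 0.222]
tool_rot: [-179.9, -0.0, 136.5]
force: [-0.1, 0.7, 0.2]
opening: 0.999
t: 1.6
ee_pos: [0.4628, 0.2192, 0.2221]
tool_rot: [-179.9, 0.0, 102.9]
force: [0.4, -0.1, -0.4]
opening: 1.004
1.6 [0.46283119 0.2191664  0.22212522] [-1.79949697e+02  7.50853585e-03  1.02919498e+02] [ 0.43285837 -0.12522621 -0.41406047] {'fx': 275.51950457900136, 'fy': 275.51950457900136, 'cx': 258.44500177369224, 'cy': 190.48352278054975, 'eye': array([0.4473624 , 0.28994007, 0.38428848]), 'attitude': array([-15.38051731,   0.04373009,  12.91299389])}
```

View pics/w1.png

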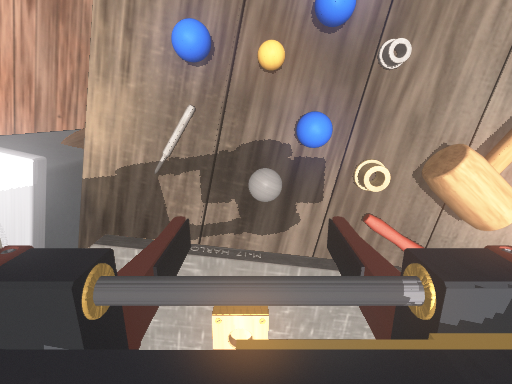

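The wrist view shows the steel ball at (265,184) in the gripper's shadow, the brass ball at (271,55), and blue balls at (191,40), (314,129) and (335,8).

```bash
python3 - <<'E'
from h import *
p=cv2.imread("pics/w1.png"); d=np.load("pics/w1.npy"); c=arm.calibration("wrist")
hsv=cv2.cvtColor(p,cv2.COLOR_BGR2HSV)
for n,z,(x0,y0,x1,y1),lo,hi in [("steel",.023,(240,160,290,210),(0,0,100),(180,60,255)),("brass",.017,(250,30,295,80),(15,140,120),(35,255,255))]:
    m=cv2.inRange(hsv[y0:y1,x0:x1],lo,hi)
    cn=max(cv2.findContours(m,0,2)[0],key=cv2.contourArea)
    e=cv2.fitEllipse(cn); u,v=e[0][0]+x0,e[0][1]+y0
    print(n,e[1],(u,v),onplane(c,u,v,z).round(4), dpt(c,u,v,d[int(v),int(u)]).round(4))
    print(totool(arm.observe(),onplane(c,u,v,z)))
E
```

```text
steel (33.340362548828125, 33.67521667480469) (264.9551830291748, 184.5360927581787) [0.4761 0.2032 0.023 ] [0.4744 0.2082 0.044 ]
[-18.6   9.4 199.2]
brass (25.175846099853516, 29.493305206298828) (270.987735748291, 53.34392547607422) [0.4452 0.3634 0.017 ] [0.4453 0.3599 0.0345]
[144.4  15.9 205.2]
```

```bash
python3 -m crank '87.8 -9 5 0 0 0 0;87.8 -9.5 4.4 20 0 0 0;87.8 0 0 45 0 0 0;87.8 0 0 45 0 0 0;87.8 0 0 30 0 0 0' 15 && python3 -m crank '87.8 0 0 30 0 0 0;87.8 0 0 25 0 0 0;87.8 0 0 11 0 0 0;87.8 0 0 5 0 0 0;87.8 0 0 0 0 0 0'
python3 - <<'E'
from h import *
s=arm.observe(); print(s['t'],s['ee_pos'],s['tool_rot'],s['force'])
p,d=arm.grab_frame("wrist"); cv2.imwrite("pics/w2.png",p[:,:,::-1])
E
```

```text
t: 2.15
ee_pos: [0.4754, 0.2022, 0.079]
tool_rot: [-179.8, 0.0, 103.1]
force: [0.1, 0.8, -0.5]
opening: 0.997
t: 2.65
ee_pos: [0.4766, 0.2032, 0.0119]
tool_rot: [180.0, 0.0, 103.0]
force: [0.1, -0.9, -0.4]
opening: 0.998
2.65 [0.47657983 0.20318684 0.01189188] [1.79996467e+02 1.73819833e-03 1.03036756e+02] [ 0.08026815 -0.88656895 -0.42029699]
```

View pics/w2.png

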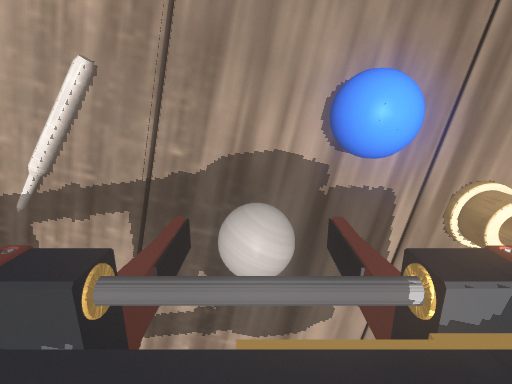

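The ball is at (257,241), midway between the fingers at about 188 and 330.

```bash
python3 - <<'E'
from h import *
p=cv2.imread("pics/w2.png"); c=arm.calibration("wrist"); hsv=cv2.cvtColor(p,cv2.COLOR_BGR2HSV)
m=cv2.inRange(hsv,(0,0,110),(180,45,255)); m[:195]=0;m[277:]=0;m[:,:210]=0;m[:,302:]=0
cn=max(cv2.findContours(m,0,2)[0],key=cv2.contourArea); (u,v),r=cv2.minEnclosingCircle(cn)
print(u,v,r,cv2.boundingRect(cn)); q=onplane(c,u,v,.023); print(q,totool(arm.observe(),q))
E
```

```text
256.0036926269531 241.420166015625 39.31431198120117 (218, 203, 77, 73)
[0.47646074 0.20208288 0.023     ] [ -1.2  -0.8 -10.3]
```

```bash
python3 -m crank '60 -1 -0.5 0 0 0 0;50 0 0 0 0 0 0;43 0 0 0 0 0 0;40 0 0 0 0 0 0;40 0 0 0 0 0 0' 25 && python3 -m crank '40 0 0 0 0 0 0;40 0 0 0 0 0 0;40 0 0 -10 0 0 0;40 0 0 -20 0 0 0;40 0 0 0 0 0 0'
python3 - <<'E'
from h import *
s=arm.observe(); print(s['t'],s['ee_pos'],s['force'],s['opening']*88)
p,d=arm.grab_frame("wrist"); cv2.imwrite("pics/w3.png",p[:,:,::-1])
E
```

```text
t: 3.2
ee_pos: [0.4761, 0.2023, 0.0118]
tool_rot: [180.0, -0.0, 103.0]
force: [-0.3, -1.2, 0.2]
opening: 0.582
t: 3.7
ee_pos: [0.4775, 0.2028, 0.0445]
tool_rot: [179.7, -0.0, 103.0]
force: [0.7, -0.6, -2.6]
opening: 0.511
3.7 [0.47752751 0.20277996 0.04451309] [ 0.69907361 -0.55305877 -2.59185268] 45.007302255253386
```

View pics/w3.png

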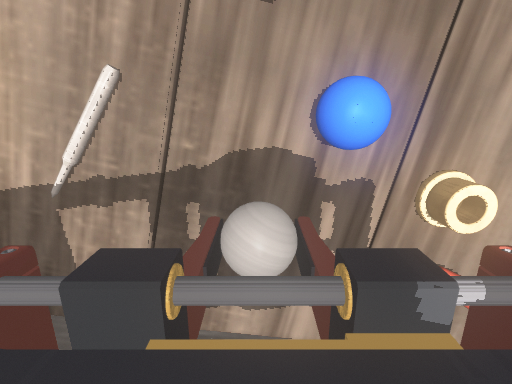

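The steel ball is held: it sits at (259,240) between the pads, the opening is 45 mm and the wrist feels its weight.

```bash
python3 -m crank '40 0 0 -20 0 0 0;40 0 0 -40 0 0 0;40 0 0 -45 0 0 0;40 30 0 -15 0 0 0;40 40 0 0 0 0 0' && python3 -m crank '40 40 0 0 0 0 0;40 40 0 0 0 0 0;40 30 0 0 0 0 0;40 10 0 0 0 0 0;40 0 0 0 0 0 0'
python3 - <<'E'
from h import *
s=arm.observe(); c=arm.calibration("wrist"); print(s['t'],s['ee_pos'],s['tool_rot'],s['force'],s['opening']*88)
p,d=arm.grab_frame("wrist"); cv2.imwrite("pics/w4.png",p[:,:,::-1])
hsv=cv2.cvtColor(p,cv2.COLOR_RGB2HSV)
m=cv2.inRange(hsv,(0,0,110),(180,45,255)); m[:195]=0;m[277:]=0;m[:,:215]=0;m[:,302:]=0
cn=max(cv2.findContours(m,0,2)[0],key=cv2.contourArea); (u,v),r=cv2.minEnclosingCircle(cn)
print(u,v,r,cv2.boundingRect(cn)); q=onplane(c,u,v,s['ee_pos'][2]+.011); print(q,totool(s,q)); 
print(totool(s,(.4865,-.0005,.10)))
p,d=arm.grab_frame("top"); cv2.imwrite("pics/t4.png",p[:,:,::-1])
E
```

```text
t: 4.25
ee_pos: [0.462, 0.2706, 0.165]
tool_rot: [179.7, -0.0, 102.8]
force: [0.4, -0.2, -2.6]
opening: 0.511
t: 4.75
ee_pos: [0.4325, 0.388, 0.1602]
tool_rot: [-179.9, 0.1, 103.1]
force: [-0.1, 0.0, -2.5]
opening: 0.515
4.75 [0.43253965 0.38803427 0.16017888] [-1.79886213e+02  6.36920537e-02  1.03117788e+02] [-0.06068388  0.01332876 -2.54920446] 45.32956986103363
258.746337890625 240.41714477539062 39.217681884765625 (221, 202, 76, 74)
[0.43336515 0.38810081 0.17117888] [ -0.1   0.8 -11. ]
[-390.6  -35.5   60.7]
```

View pics/w4.png

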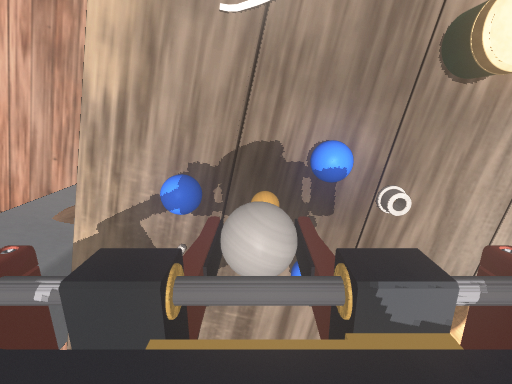

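View pics/t4.png

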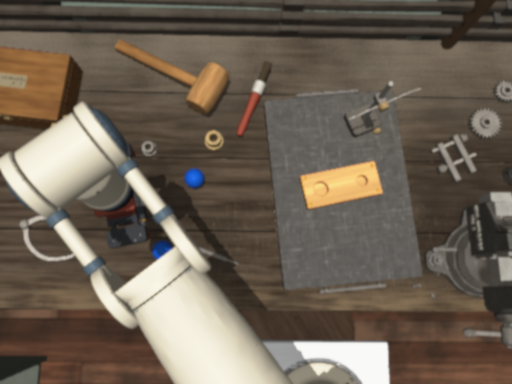

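I moved +y by mistake, because tool +x points along world +y. Nothing was touched. The ball is still held and centred at (259,240). Now I go to the wide dimple.

```bash
python3 -m crank '40 -40 -3.6 -4 0 0 0;40 -40 -3.6 -4 0 0 0;40 -40 -3.6 -2 0 0 0;40 -40 -3.6 0 0 0 0;40 -40 -3.6 0 0 0 0' && python3 -m crank '40 -40 -3.6 0 0 0 0;40 -40 -3.6 0 0 0 0;40 -40 -3.6 0 0 0 0;40 -40 -3.6 0 0 0 0;40 -30 -3.6 0 0 0 0'  && python3 -m crank '40 0 0 0 0 0 0;40 0 0 0 0 0 0;40 0 0 0 0 0 0;40 0 0 0 0 0 0;40 0 0 0 0 0 0'
python3 - <<'E'
from h import *
s=arm.observe(); print(s['t'],s['ee_pos'],s['tool_rot'],s['force'],s['opening']*88)
print(totool(s,(.4865,-.0005,.10)))
for n in ["top","scene","wrist"]:
    p,d=arm.grab_frame(n); cv2.imwrite(f"pics/{n}5.png",p[:,:,::-1])
E
```

```text
t: 5.35
ee_pos: [0.4609, 0.1853, 0.1719]
tool_rot: [179.9, 0.0, 102.9]
force: [0.9, -0.8, -3.0]
opening: 0.51
t: 5.85
ee_pos: [0.4854, -0.0046, 0.1718]
tool_rot: [180.0, 0.1, 102.8]
force: [-0.0, 0.6, -3.5]
opening: 0.514
t: 6.35
ee_pos: [0.4858, 0.0, 0.1717]
tool_rot: [180.0, -0.0, 103.1]
force: [0.0, -0.7, -3.0]
opening: 0.509
6.35 [4.85825089e-01 3.27329115e-05 1.71654228e-01] [ 1.79999054e+02 -3.52318644e-03  1.03080004e+02] [ 0.00811878 -0.70535799 -2.99730969] 44.77260595679159
[-0.7  0.5 71.7]
```

View pics/scene5.png

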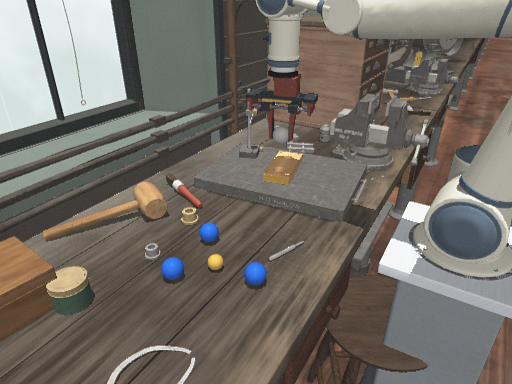

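View pics/top5.png

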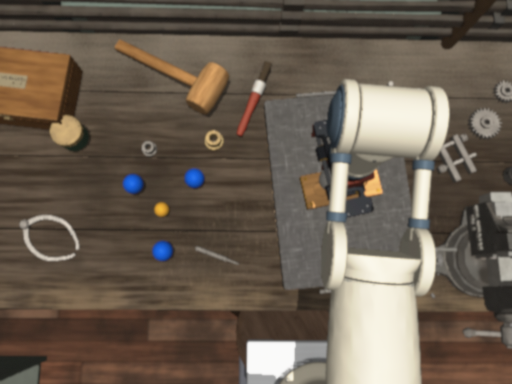

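View pics/wrist5.png

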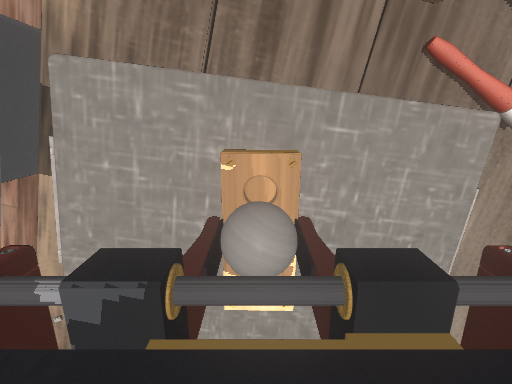

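The wrist view shows the wide dimple at (261,190) just ahead of the held ball, with the block's edges at about columns 221 and 300. I'll measure it.

```bash
python3 - <<'E'
from h import *
p=cv2.imread("pics/wrist5.png"); c=arm.calibration("wrist"); s=arm.observe()
x0,y0=210,140
cr=cv2.resize(p[140:240,210:310],None,fx=6,fy=6,interpolation=cv2.INTER_CUBIC); cv2.imwrite("pics/cw5.png",cr)
for u,v in [(261,190),(245.5,190),(277,190),(221,170),(301,170),(261,175)]:
    q=onplane(c,u,v,.08); print((u,v),q.round(4),totool(s,q))
hsv=cv2.cvtColor(p,cv2.COLOR_BGR2HSV)
m=cv2.inRange(hsv,(0,0,90),(180,45,255)); m[:195]=0;m[277:]=0;m[:,:215]=0;m[:,302:]=0
cn=max(cv2.findContours(m,0,2)[0],key=cv2.contourArea); (u,v),r=cv2.minEnclosingCircle(cn); q=onplane(c,u,v,s['ee_pos'][2]+.011); print("ball",u,v,r,q,totool(s,q))
E
```

```text
(261, 190) [0.4882 0.0036 0.08  ] [ 3.1  3.1 91.6]
(245.5, 190) [4.738e-01 2.000e-04 8.000e-02] [  3.1 -11.7  91.6]
(277, 190) [0.5031 0.007  0.08  ] [ 3.1 18.4 91.6]
(221, 170) [0.4473 0.014  0.08  ] [ 22.5 -34.4  91.6]
(301, 170) [0.5203 0.0309 0.08  ] [22.5 40.5 91.6]
(261, 175) [0.4849 0.0178 0.08  ] [17.7  3.  91.6]
ball 252.55384826660156 245.44615173339844 46.2332649230957 [ 0.48385194 -0.0042098   0.18262525] [ -3.5  -2.9 -11. ]
```

View pics/cw5.png

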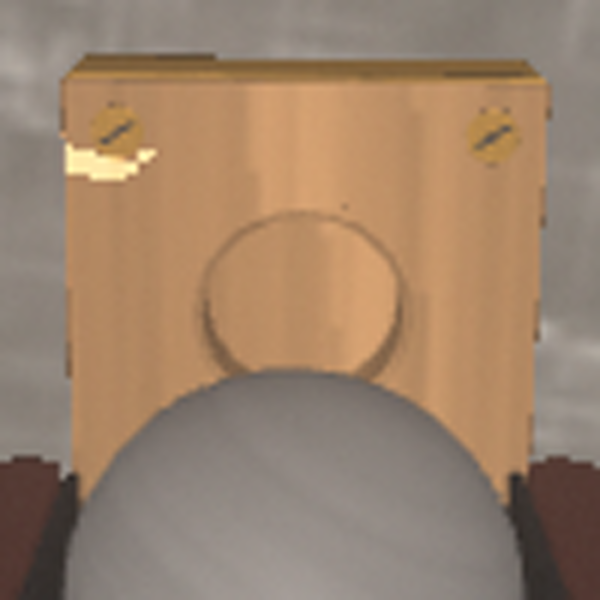

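```bash
python3 -m crank '40 1.5 1.5 20 0 0 0;40 0 0 30 0 0 0;40 0 0 20 0 0 0;40 0 0 10 0 0 0;40 0 0 0 0 0 0' && python3 -m crank '40 0 0 2 0 0 0;40 0 0 1 0 0 0;40 0 0 0 0 0 0;40 0 0 0 0 0 0;40 0 0 0 0 0 0'
python3 - <<'E'
from h import *
s=arm.observe(); print(s['t'],s['ee_pos'],s['tool_rot'],s['force'],s['opening']*88)
for n in ["wrist"]:
    p,d=arm.grab_frame(n); cv2.imwrite(f"pics/{n}6.png",p[:,:,::-1])
E
```

```text
t: 7.0
ee_pos: [0.4862, 0.0013, 0.0901]
tool_rot: [-179.8, -0.0, 103.0]
force: [0.2, -0.4, -3.0]
opening: 0.513
t: 7.5
ee_pos: [0.4873, 0.001, 0.0891]
tool_rot: [180.0, 0.0, 103.0]
force: [0.3, -0.9, -3.6]
opening: 0.511
7.5 [0.48727833 0.00103214 0.0891011 ] [1.79959906e+02 1.34949857e-02 1.02994790e+02] [ 0.26269783 -0.93091944 -3.61863134] 44.99058217699259
```

View pics/wrist6.png

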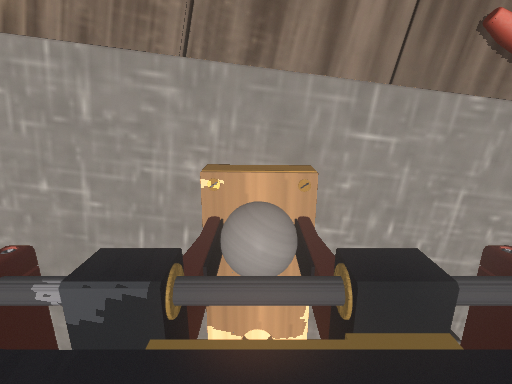

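```bash
python3 - <<'E'
from h import *
p=cv2.imread("pics/wrist6.png"); c=arm.calibration("wrist"); s=arm.observe()
cv2.imwrite("pics/cw6.png",cv2.resize(p[150:250,200:320],None,fx=6,fy=6,interpolation=cv2.INTER_CUBIC))
for u,v in [(259,166),(259,170),(259,172),(201,185),(317,185)]:
    q=onplane(c,u,v,.08); print((u,v),q.round(4),totool(s,q))
q=onplane(c,259,240,.1); print(totool(s,q))
E
```

```text
(259, 166) [0.4789 0.0415 0.08  ] [41.3  1.   9. ]
(259, 170) [0.4795 0.0391 0.08  ] [38.8  1.   9. ]
(259, 172) [0.4798 0.0378 0.08  ] [37.5  1.   9. ]
(201, 185) [0.4455 0.0212 0.08  ] [ 29.  -36.2   9. ]
(317, 185) [0.5179 0.0379 0.08  ] [29.  38.1  9. ]
[  0.1   0.9 -11. ]
```

View pics/cw6.png

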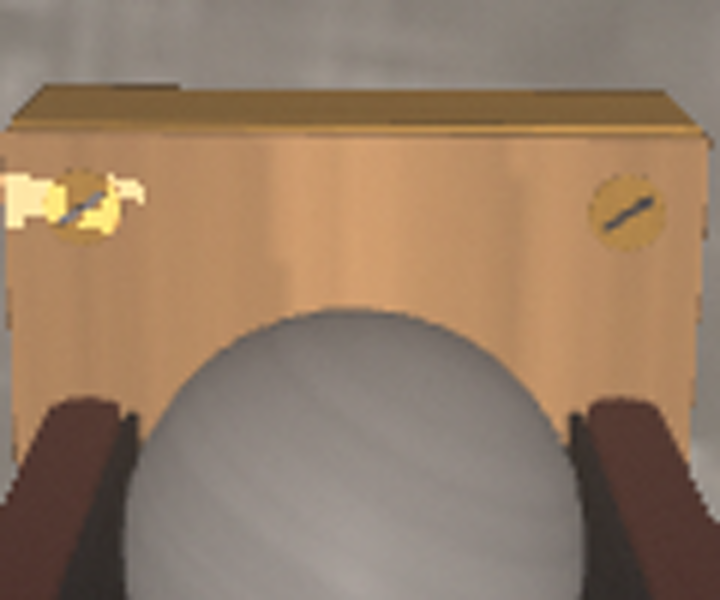

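The block's end edge is at row 171.7, which is 37.6 mm from the ball's axis against 37.5 expected. It is also centred sideways to within about 0.1 mm. I'll lower it now.

```bash
python3 -m crank '40 0 0 1 0 0 0;40 0 0 1 0 0 0;40 0 0 0.5 0 0 0;40 0 0 0 0 0 0;40 0 0 0 0 0 0' && python3 -m crank '40 0 0 0.5 0 0 0;40 0 0 0.5 0 0 0;40 0 0 0 0 0 0;40 0 0 0 0 0 0;40 0 0 0 0 0 0'
```

```text
t: 8.05
ee_pos: [0.4871, 0.0011, 0.0861]
tool_rot: [-180.0, 0.0, 103.0]
force: [0.6, -0.1, -3.0]
opening: 0.51
t: 8.55
ee_pos: [0.4872, 0.0009, 0.0855]
tool_rot: [180.0, 0.0, 103.0]
force: [-1.1, -1.3, 0.9]
opening: 0.508
```

The force shows the ball's weight is now on the rim. Opening gently.

```bash
python3 -m crank '45.5 0 0 0 0 0 0;46 0 0 0 0 0 0;47 0 0 0 0 0 0;48 0 0 0 0 0 0;50 0 0 0 0 0 0' 5 && python3 -m crank '53 0 0 0 0 0 0;57 0 0 0 0 0 0;62 0 0 0 0 0 0;68 0 0 0 0 0 0;68 0 0 0 0 0 0'
python3 - <<'E'
from h import *
s=arm.observe(); print(s['t'],s['ee_pos'],s['force'],s['opening']*88)
for n in ["wrist"]:
    p,d=arm.grab_frame(n); cv2.imwrite(f"pics/{n}7.png",p[:,:,::-1])
E
```

```text
t: 9.05
ee_pos: [0.4871, 0.0012, 0.0851]
tool_rot: [180.0, -0.0, 103.0]
force: [0.1, 0.1, 0.0]
opening: 0.57
t: 9.55
ee_pos: [0.4871, 0.0011, 0.0851]
tool_rot: [180.0, 0.0, 103.0]
force: [-0.2, 0.4, 0.1]
opening: 0.777
9.55 [0.48706902 0.0010754  0.08514189] [-0.15156699  0.40713203  0.09108645] 68.33554867717245
```

View pics/wrist7.png

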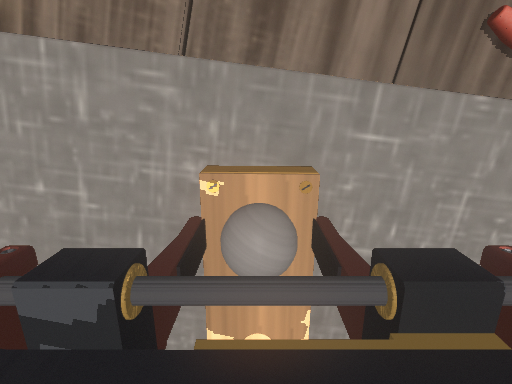

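The steel ball is still centred at (259,240) with the fingers clear. Lifting straight up and travelling to the brass ball.

```bash
python3 -m crank '68 0 0 -10 0 0 0;68 0 0 -25 0 0 0;68 0 0 -35 0 0 0;68 0 0 -35 0 0 0;68 15 2 -15 0 0 0' && python3 -m crank '60 40 4 0 0 0 0;60 40 4 0 0 0 0;60 40 4 0 0 0 0;60 40 4 0 0 0 0;60 40 4 0 0 0 0'  && python3 -m crank '60 40 4 0 0 0 0;60 40 4 0 0 0 0;60 40 4 0 0 0 0;60 10 7 0 0 0 0;60 0 0 0 0 0 0'
python3 - <<'E'
from h import *
s=arm.observe(); c=arm.calibration("wrist"); print(s['t'],s['ee_pos'],s['tool_rot'],s['force'],s['opening']*88)
for n in ["wrist","top"]:
    p,d=arm.grab_frame(n); cv2.imwrite(f"pics/{n}8.png",p[:,:,::-1])
    if n=="wrist":
        hsv=cv2.cvtColor(p,cv2.COLOR_RGB2HSV); m=cv2.inRange(hsv,(15,140,90),(35,255,255)); m[260:]=0
        for cn in cv2.findContours(m,0,2)[0]:
            if cv2.contourArea(cn)>150:
                (u,v),r=cv2.minEnclosingCircle(cn); q=onplane(c,u,v,.017); print(u,v,r,q,totool(s,q))
E
```

```text
t: 10.1
ee_pos: [0.4867, 0.0152, 0.21]
tool_rot: [179.7, 0.1, 102.9]
force: [1.2, 0.0, 0.1]
opening: 0.774
t: 10.6
ee_pos: [0.4598, 0.2171, 0.2062]
tool_rot: [179.9, -0.0, 103.0]
force: [0.7, -0.5, -0.7]
opening: 0.683
t: 11.1
ee_pos: [0.4494, 0.3475, 0.2051]
tool_rot: [-180.0, 0.0, 103.1]
force: [0.7, -0.0, -0.4]
opening: 0.683
11.1 [0.44942289 0.34751201 0.20511597] [-1.79983922e+02  2.35475837e-02  1.03127769e+02] [ 0.70665324 -0.03117478 -0.42054411] 60.092949964195874
258.0 161.8157958984375 12.692092895507812 [0.44623897 0.36129484 0.017     ] [1.420e+01 1.000e-01 1.881e+02]
```

View pics/wrist8.png

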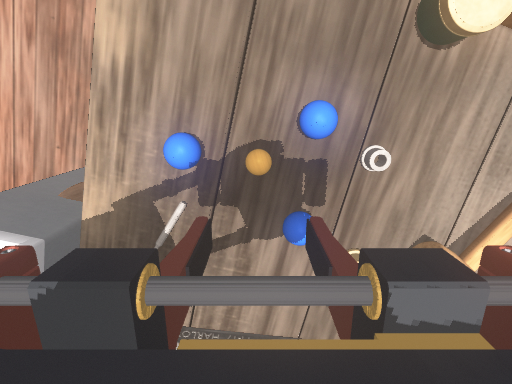

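View pics/top8.png

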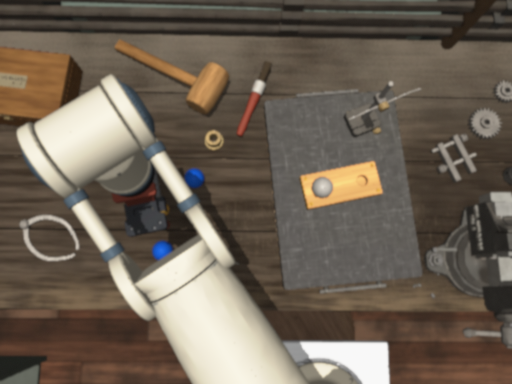

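The steel ball sits in the wide dimple: top view (322,187). The brass ball is at (258,162) in the wrist view, i.e. tool offset (14.2, 0.1). Descending.

```bash
python3 -m crank '60 7 0 10 0 0 0;60 7 0 30 0 0 0;60 0 0 45 0 0 0;60 0 0 40 0 0 0;60 0 0 30 0 0 0' 12 && python3 -m crank '60 0 0 20 0 0 0;60 0 0 14 0 0 0;60 0 0 7 0 0 0;60 0 0 0 0 0 0;60 0 0 0 0 0 0'
python3 - <<'E'
from h import *
s=arm.observe(); c=arm.calibration("wrist"); print(s['t'],s['ee_pos'],s['tool_rot'],s['force'],s['opening']*88)
p,d=arm.grab_frame("wrist"); cv2.imwrite(f"pics/wrist9.png",p[:,:,::-1])
hsv=cv2.cvtColor(p,cv2.COLOR_RGB2HSV); m=cv2.inRange(hsv,(12,140,80),(35,255,255)); m[275:]=0
for cn in cv2.findContours(m,0,2)[0]:
    if cv2.contourArea(cn)>150:
        (u,v),r=cv2.minEnclosingCircle(cn); q=onplane(c,u,v,.017); print(u,v,r,q,totool(s,q))
E
```

```text
t: 11.7
ee_pos: [0.4454, 0.3583, 0.0466]
tool_rot: [-179.8, 0.1, 102.9]
force: [0.5, -0.3, -1.3]
opening: 0.681
t: 12.2
ee_pos: [0.447, 0.3604, 0.0104]
tool_rot: [179.9, -0.0, 103.0]
force: [-0.5, 0.1, -1.0]
opening: 0.687
12.2 [0.44695247 0.36037552 0.01042066] [ 1.79898390e+02 -4.37967394e-02  1.02979069e+02] [-0.48154869  0.07331956 -0.99296525] 60.481819106883115
256.7550354003906 235.63758850097656 27.743587493896484 [0.44633029 0.3611777  0.017     ] [ 0.9 -0.4 -6.6]
```

View pics/wrist9.png

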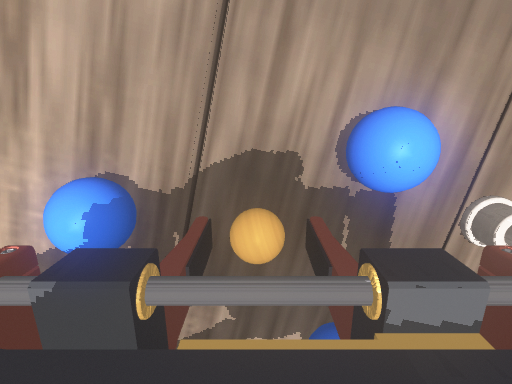

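```bash
python3 -m crank '50 1 -0.3 2 0 0 0;42 0 0 0 0 0 0;36 0 0 0 0 0 0;32 0 0 0 0 0 0;28 0 0 0 0 0 0' 15 && python3 -m crank '28 0 0 0 0 0 0;28 0 0 0 0 0 0;28 0 0 -10 0 0 0;28 0 0 -20 0 0 0;28 0 0 0 0 0 0'
python3 - <<'E'
from h import *
s=arm.observe(); c=arm.calibration("wrist"); print(s['t'],s['ee_pos'],s['tool_rot'],s['force'],s['opening']*88)
p,d=arm.grab_frame("wrist"); cv2.imwrite(f"pics/wrist10.png",p[:,:,::-1])
hsv=cv2.cvtColor(p,cv2.COLOR_RGB2HSV); m=cv2.inRange(hsv,(12,140,80),(35,255,255)); m[275:]=0
for cn in cv2.findContours(m,0,2)[0]:
    if cv2.contourArea(cn)>150:
        (u,v),r=cv2.minEnclosingCircle(cn); q=onplane(c,u,v,s['ee_pos'][2]+.0086); print(u,v,r,q,totool(s,q))
E
```

```text
t: 12.75
ee_pos: [0.4457, 0.3611, 0.0073]
tool_rot: [180.0, -0.0, 103.0]
force: [-0.2, -0.5, 1.2]
opening: 0.376
t: 13.25
ee_pos: [0.4472, 0.362, 0.0404]
tool_rot: [179.7, -0.1, 103.0]
force: [-0.0, 1.0, -0.0]
opening: 0.378
13.25 [0.44717563 0.36198311 0.04035374] [ 1.79735148e+02 -1.07346231e-01  1.02997091e+02] [-9.49673279e-05  1.04892060e+00 -4.04847385e-02] 33.22279971291636
258.2775573730469 239.38687133789062 28.1999568939209 [0.4477538  0.36147433 0.04895374] [-0.6  0.5 -8.6]
```

View pics/wrist10.png

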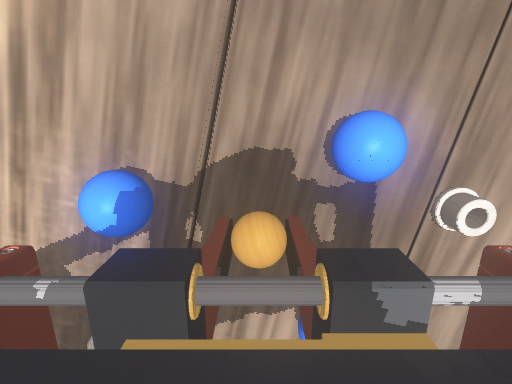

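The brass ball is held: at (258,239), opening 33 mm, and the bench has dropped away below it. Lifting and travelling to the narrow dimple.

```bash
python3 -m crank '28 0 0 -20 0 0 0;28 0 0 -40 0 0 0;28 0 0 -45 0 0 0;28 0 0 -35 0 0 0;28 -15 -2 0 0 0 0' && python3 -m crank '28 -40 -3.7 0 0 0 0;28 -40 -3.7 0 0 0 0;28 -40 -3.7 0 0 0 0;28 -40 -3.7 0 0 0 0;28 -40 -3.7 0 0 0 0'  && python3 -m crank '28 -40 -3.7 0 0 0 0;28 -40 -3.7 0 0 0 0;28 -40 -3.7 0 0 0 0;28 -40 -3.7 0 0 0 0;28 -40 -3.7 0 0 0 0' && python3 -m crank '28 -30 -3.7 0 0 0 0;28 -10 0 0 0 0 0;28 0 0 0 0 0 0;28 0 0 0 0 0 0;28 0 0 0 0 0 0'
python3 - <<'E'
from h import *
s=arm.observe(); c=arm.calibration("wrist"); print(s['t'],s['ee_pos'],s['tool_rot'],s['force'],s['opening']*88)
print(totool(s,(.5077,-.0917,.1)))
p,d=arm.grab_frame("wrist"); cv2.imwrite(f"pics/wrist11.png",p[:,:,::-1])
E
```

```text
t: 13.8
ee_pos: [0.4486, 0.3479, 0.1829]
tool_rot: [179.5, -0.2, 103.1]
force: [0.7, -0.0, -0.4]
opening: 0.374
t: 14.3
ee_pos: [0.4733, 0.1447, 0.1746]
tool_rot: [-179.8, 0.0, 103.0]
force: [0.8, -0.5, -1.5]
opening: 0.374
t: 14.8
ee_pos: [0.5001, -0.0541, 0.1747]
tool_rot: [-179.8, -0.1, 103.0]
force: [0.6, 0.7, -2.2]
opening: 0.377
t: 15.3
ee_pos: [0.5063, -0.0907, 0.1767]
tool_rot: [-180.0, -0.0, 103.1]
force: [-0.4, 0.2, -2.0]
opening: 0.377
15.3 [ 0.50633013 -0.09067149  0.17672131] [-1.79977713e+02 -3.78550743e-02  1.03090904e+02] [-0.35004657  0.17394966 -1.98890064] 33.19939486340302
[-1.4  1.1 76.7]
```

View pics/wrist11.png

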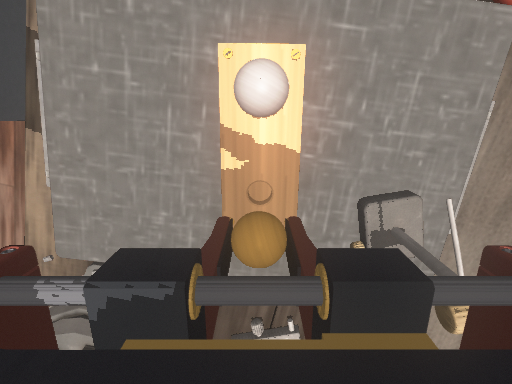

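The wrist view shows the steel ball seated at (261,87), the narrow dimple at (260,190) and the brass ball held at (259,240). The scribing gauge to the right at (390,220) needs a clearance check.

```bash
python3 - <<'E'
from h import *
p=cv2.imread("pics/wrist11.png"); c=arm.calibration("wrist"); s=arm.observe()
cv2.imwrite("pics/cw11.png",cv2.resize(p[160:260,210:310],None,fx=6,fy=6,interpolation=cv2.INTER_CUBIC))
for u,v in [(248,190),(272,190),(260,181),(219,180),(303,180)]:
    q=onplane(c,u,v,.08); print((u,v),q.round(4),totool(s,q))
q=onplane(c,258.5,239.5,s['ee_pos'][2]+.0095); print("ball",totool(s,q))
# gauge from the initial top depth
d=np.load("pics/top0.npy"); t=arm.calibration("top"); P=[]
for v in range(78,140):
    for u in range(335,425):
        if d[v,u]>0:
            q=dpt(t,u,v,d[v,u])
            if q[2]>.07: P.append(totool(s,q)[:2].tolist()+[q[2]*1000])
P=np.array(P); print(len(P),P.min(0),P.max(0)); 
for k in P[np.argsort(P[:,1])][::max(1,len(P)//15)]: print(k.round())
E
```

```text
(248, 190) [ 0.4967 -0.0912  0.08  ] [ 1.7 -9.6 97. ]
(272, 190) [ 0.5195 -0.0859  0.08  ] [ 1.7 13.8 97. ]
(260, 181) [ 0.5061 -0.0797  0.08  ] [10.7  2.1 97. ]
(219, 180) [ 0.4673 -0.0877  0.08  ] [ 11.7 -37.4  97. ]
(303, 180) [ 0.5463 -0.0694  0.08  ] [11.7 43.6 97. ]
ball [-0.3  0.7 -9.5]
1149 [-127.2          98.3          70.05021778] [ 22.2        171.         269.23227481]
[-62.  98.  73.]
[-52. 111.  71.]
[-19. 114.  75.]
[-45. 118. 206.]
[-22. 121. 193.]
[-71. 124.  77.]
[-76. 128.  77.]
[-15. 132.  77.]
[-43. 134. 113.]
[-40. 135. 175.]
[-33. 137.  78.]
[-60. 139.  76.]
[-17. 142.  72.]
[-69. 150.  75.]
[-34. 159.  78.]
[-59. 169.  76.]
```

View pics/cw11.png

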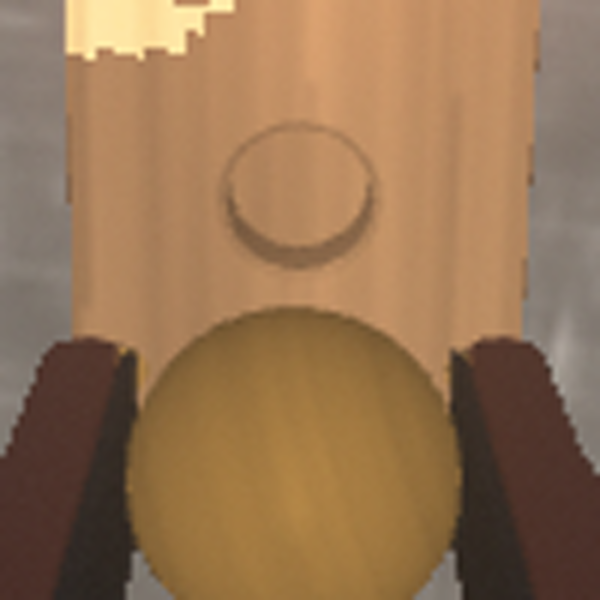

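The gauge is at least 98 mm away sideways, beyond the body's 89 mm half-width. The dimple is at tool (-0.6, 2.0) and the ball at (-0.3, 0.7), so I shift (-0.7, 1.2) and descend.

```bash
python3 -m crank '28 -0.7 1.2 20 0 0 0;28 0 0 30 0 0 0;28 0 0 20 0 0 0;28 0 0 12 0 0 0;28 0 0 3 0 0 0' && python3 -m crank '28 0 0 2 0 0 0;28 0 0 1 0 0 0;28 0 0 0 0 0 0;28 0 0 0 0 0 0;28 0 0 0 0 0 0'
python3 - <<'E'
from h import *
s=arm.observe(); c=arm.calibration("wrist"); print(s['t'],s['ee_pos'],s['tool_rot'],s['force'],s['opening']*88)
p,d=arm.grab_frame("wrist"); cv2.imwrite(f"pics/wrist12.png",p[:,:,::-1])
for u,v in [(200,185),(317,185),(259,200)]:
    q=onplane(c,u,v,.08); print((u,v),q.round(4),totool(s,q))
E
```

```text
t: 15.85
ee_pos: [0.5071, -0.0914, 0.0907]
tool_rot: [-179.9, -0.1, 103.1]
force: [-1.0, 0.0, -1.3]
opening: 0.374
t: 16.35
ee_pos: [0.5081, -0.0925, 0.0897]
tool_rot: [180.0, 0.0, 103.0]
force: [0.6, 0.3, -1.2]
opening: 0.378
16.35 [ 0.50808107 -0.09247242  0.08970294] [1.79953372e+02 2.43610366e-02 1.02990979e+02] [ 0.61874346  0.32065401 -1.23219254] 33.262452409895864
(200, 185) [ 0.4656 -0.0727  0.08  ] [ 28.8 -37.    9.7]
(317, 185) [ 0.5389 -0.0558  0.08  ] [28.8 38.3  9.7]
(259, 200) [ 0.5048 -0.074   0.08  ] [18.7  1.   9.7]
```

View pics/wrist12.png

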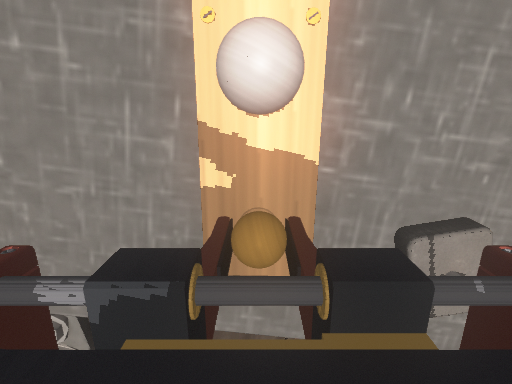

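```bash
python3 - <<'E'
from h import *
p=cv2.imread("pics/wrist12.png"); c=arm.calibration("wrist"); s=arm.observe()
cv2.imwrite("pics/cw12.png",cv2.resize(p[190:270,210:310],None,fx=7,fy=7,interpolation=cv2.INTER_CUBIC))
for u,v,z in [(260,66,.096),(259,207.5,.08),(259,209,.08),(258.5,239.5,.0992)]:
    q=onplane(c,u,v,z); print((u,v),q.round(4),totool(s,q))
E
```

```text
(260, 66) [0.4876 0.0023 0.096 ] [96.9  1.4 -6.4]
(259, 207.5) [ 0.5059 -0.079   0.08  ] [13.6  1.   9.6]
(259, 209) [ 0.5062 -0.08    0.08  ] [12.6  1.   9.6]
(258.5, 239.5) [ 0.5087 -0.0925  0.0992] [-0.2  0.6 -9.6]
```

View pics/cw12.png

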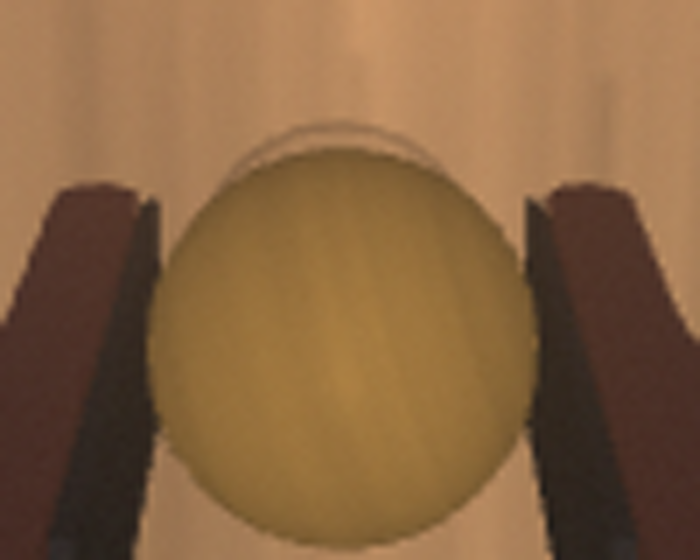

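Two checks agree that the dimple is about +1.6 mm in tool x: the rim's far edge, and the seated steel ball at 95 mm. I'll correct by +1.5 and lower.

```bash
python3 -m crank '28 1.5 0.2 1 0 0 0;28 0 0 2 0 0 0;28 0 0 1.5 0 0 0;28 0 0 1 0 0 0;28 0 0 0 0 0 0' && python3 -m crank '28 0 0 0.5 0 0 0;28 0 0 0.3 0 0 0;28 0 0 0 0 0 0;28 0 0 0 0 0 0;28 0 0 0 0 0 0'
```

```text
t: 16.9
ee_pos: [0.5076, -0.0909, 0.0835]
tool_rot: [-180.0, 0.0, 103.0]
force: [-0.4, 0.3, -1.7]
opening: 0.377
t: 17.4
ee_pos: [0.5078, -0.091, 0.0831]
tool_rot: [180.0, 0.0, 103.0]
force: [-0.7, -1.3, 0.7]
opening: 0.376
```

The weight has transferred to the rim. Opening gently.

```bash
python3 -m crank '33.5 0 0 0 0 0 0;34 0 0 0 0 0 0;35 0 0 0 0 0 0;36 0 0 0 0 0 0;38 0 0 0 0 0 0' 5 && python3 -m crank '41 0 0 0 0 0 0;45 0 0 0 0 0 0;50 0 0 0 0 0 0;56 0 0 0 0 0 0;56 0 0 0 0 0 0'
python3 - <<'E'
from h import *
s=arm.observe(); print(s['t'],s['ee_pos'],s['force'],s['opening']*88)
p,d=arm.grab_frame("wrist"); cv2.imwrite(f"pics/wrist13.png",p[:,:,::-1])
E
```

```text
t: 17.9
ee_pos: [0.5077, -0.0907, 0.0828]
tool_rot: [180.0, -0.0, 103.0]
force: [0.3, -0.0, -0.4]
opening: 0.429
t: 18.4
ee_pos: [0.5077, -0.0909, 0.0828]
tool_rot: [-180.0, -0.0, 103.0]
force: [0.6, 0.2, -0.9]
opening: 0.634
18.4 [ 0.50767117 -0.09085553  0.08284908] [ 0.56069316  0.20837141 -0.91596221] 55.78909065245668
```

View pics/wrist13.png

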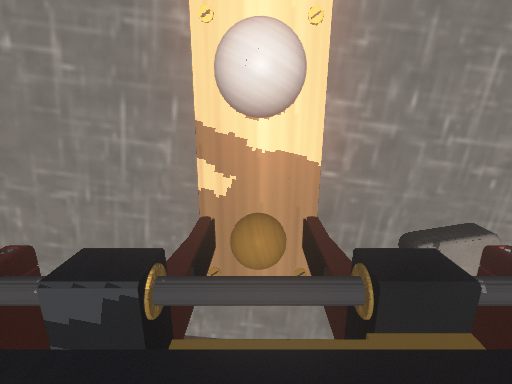

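The brass ball stays at (258,241) with the fingers clear. I'll lift straight up, back off toward +y and check from the cameras.

```bash
python3 -m crank '56 0 0 -8 0 0 0;56 0 0 -20 0 0 0;56 0 0 -35 0 0 0;56 0 0 -40 0 0 0;56 0 0 -20 0 0 0' && python3 -m crank '56 45 0 0 0 0 0;56 45 0 0 0 0 0;56 45 0 0 0 0 0;56 45 0 0 0 0 0;56 45 0 0 0 0 0' && python3 -m crank '56 45 0 0 0 0 0;56 40 0 0 0 0 0;56 10 0 0 0 0 0;56 0 0 0 0 0 0;56 0 0 0 0 0 0'
python3 - <<'E'
from h import *
c=arm.calibration("top")
for k in range(2):
    p,d=arm.grab_frame("top"); b=p[:,:,::-1].copy(); cv2.imwrite(f"pics/topF{k}.png",b)
    h=cv2.cvtColor(b,cv2.COLOR_BGR2HSV)
    for n,(u0,v0),z in (("steel",(322,187),.119),("brass",(363,181),.109)):
        q=[dpt(c,u,v,d[v,u]) for v in range(v0-8,v0+9) for u in range(u0-9,u0+10) if d[v,u]>0]
        q=np.array(q); print(n,"max z",np.percentile(q[:,2],98).round(4),"expected",z, "centroid of high pts",q[q[:,2]>z-.008].mean(0).round(4))
cv2.imwrite("pics/cF.png",cv2.resize(b[150:220,290:395],None,fx=7,fy=7,interpolation=cv2.INTER_CUBIC))
p,d=arm.grab_frame("scene"); cv2.imwrite("pics/sF.png",p[:,:,::-1]); cv2.imwrite("pics/csF.png",cv2.resize(p[130:210,220:340,::-1],None,fx=6,fy=6,interpolation=cv2.INTER_CUBIC))
s=arm.observe(); print(s['t'],s['ee_pos'],s['joint_velocities'].round(2))
E
```

```text
t: 18.95
ee_pos: [0.5085, -0.091, 0.2106]
tool_rot: [179.7, 0.1, 103.0]
force: [0.2, 0.7, 0.4]
opening: 0.634
t: 19.45
ee_pos: [0.4565, 0.1299, 0.2068]
tool_rot: [179.9, 0.0, 103.0]
force: [0.8, 0.8, 0.5]
opening: 0.635
t: 19.95
ee_pos: [0.436, 0.2201, 0.2061]
tool_rot: [180.0, 0.0, 103.0]
force: [-0.2, 0.6, 0.7]
opening: 0.634
steel max z 0.1208 expected 0.119 centroid of high pts [0.4847 0.0005 0.1157]
brass max z 0.1098 expected 0.109 centroid of high pts [ 0.5041 -0.0915  0.1057]
steel max z 0.1207 expected 0.119 centroid of high pts [0.4846 0.0012 0.1155]
brass max z 0.1105 expected 0.109 centroid of high pts [ 0.5043 -0.0913  0.1057]
20.1 [0.43623855 0.21961226 0.20596412] [-0.09  0.08  0.07  0.12 -0.11  0.28]
```

View pics/cF.png

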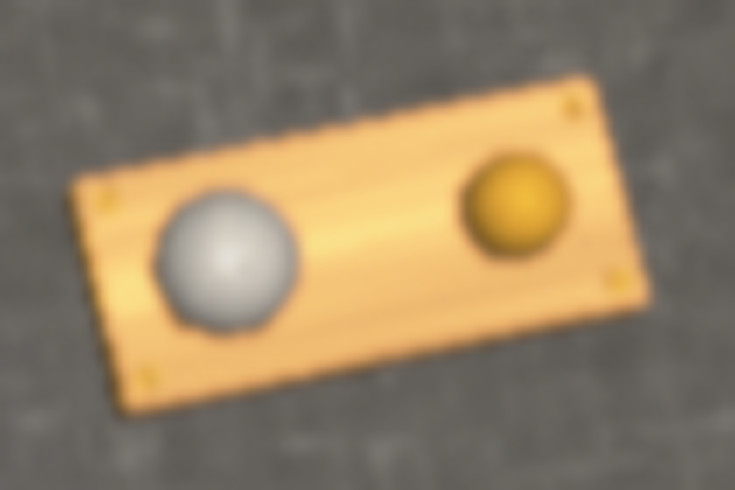

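View pics/csF.png

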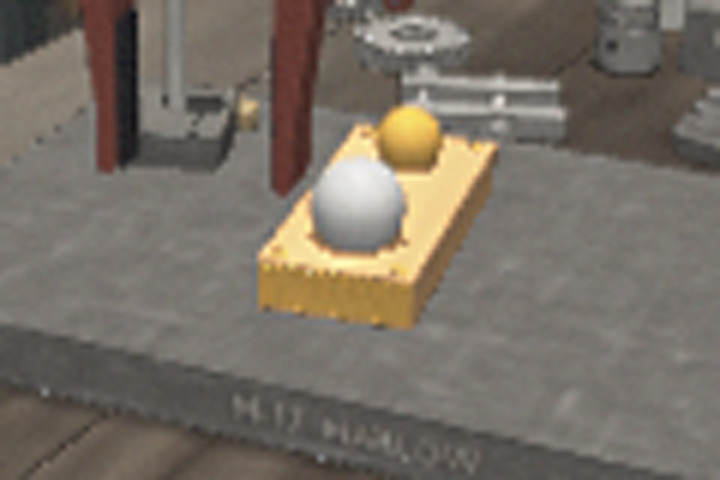

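View pics/topF1.png

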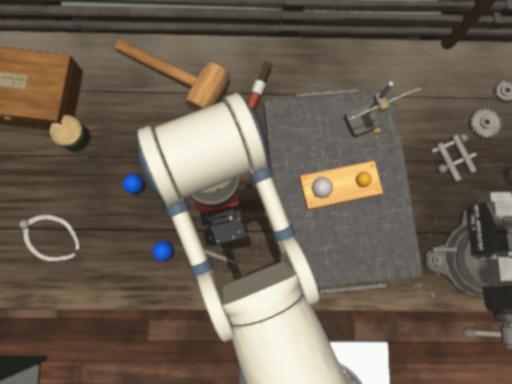

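Both balls sit in their dimples: steel at (322,187) and brass at (364,179) in the top view. Both are at seated height and unchanged between the two frames. The arm is clear, so I'm handing in.

```bash
python3 -c "
from cell import arm
print(arm.finish_job())"
```

```text
the job is handed in; nothing more can be done
None
```

Both balls are seated in the ball rest: first the big steel ball in the wide dimple, then the small brass ball in the narrow one. I handed the job in at about 20 s, with the gripper open and well clear. `finish_job` gives no verdict.

**Last checks:**
- **Seated height:** the tops of the balls measured about 121 mm (steel) and 110 mm (brass), against 119 and 109 mm expected. That is within the camera's 2 mm accuracy.
- **Stillness:** two top frames 0.05 s apart agreed to within 1 mm. That is too short to prove a full second of rest, but the steel ball also stayed in its dimple throughout the brass transfer.
- **Forces:** the wrist readings I took never passed about 4 N.

**Things that went wrong or disagreed:**
- I first carried the steel ball the wrong way, toward +y. It stayed high and touched nothing, and I corrected it.
- The top and wrist cameras disagreed by 2–3 mm on where the dimples were. I used the wrist view, relative to the held ball, and at each dimple the force reading then showed the rim taking the ball's weight before I opened the fingers.

I did not touch the blue balls or the bushes.

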